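Lock the part nest onto the marking fixture with a hairpin clip

TASK

At the laser-marking fixture, lower the round nest over the upright steel post until it sits flat on the plate. Then push the stiff leg of the red-handled hairpin clip through the cross hole in the post, above the nest, until its sprung leg snaps round the shank and hugs it, and let go. The post floats on a spring and gives way a long way as you push, so keep pushing until you feel the snap, but be gentle: never drive the post to its end stop, do not jam the nest or the gripper hard against it, and leave the breaker, screwdriver and jar where they are.

Things in the scene. Friction and masses are not known exactly. Their poses are not given: they have to be found in the camera images.
- plate: Fixed aluminium fixture plate, 200 x 110 x 12 mm; origin on its underside, directly below the post at rest; z up; top face 12 mm above the origin. It reaches from x -70 to +130 and y -55 to +55 mm. A low grey air slide, at most 34 mm above the table, stands on it from x +75 to +127 mm. A black slot 96 mm long marks the post's travel.
- post: Upright cross-drilled polished steel post, diameter 20 mm, origin on its axis at the plate top, z up. 55 mm tall above the plate top, the last 5 mm tapered to a 12 mm tip. It floats: slides only along its own x axis (the plate's x axis), up to 38 mm either way to end stops, against a centring spring of 0.45 N/mm. Keep it below 36 mm (16 N). It cannot turn.
- post_hole (a point): Centre of the cross hole, on the post's axis, 42 mm above the plate's top. The hole is 7 x 7 mm and runs right through the post horizontally along the point's x axis; it can be entered from either end. Moves with the post.
- nest: Loose round part nest, 110 to 220 g; origin at the centre of its underside, z up. Black flange of diameter 64 mm and height 8 mm with yellow pads; above it a blue hub of diameter 40 mm from 8 to 28 mm height (grip here); above that a collar of diameter 30 mm up to 36 mm height. Bore of diameter 23 mm right through. Its turn about z does not matter.
- clip: Loose hairpin clip, about 80 g, lying flat on the table: red grip block with two dark steel wire legs. x points from the grip along the legs, z up; origin on the underside, where the stiff leg leaves the grip. Stiff straight leg: 5 mm wire, axis at y 0, z 2.5 mm, out to x 60 mm, the last 5 mm thinned to 2.6 mm. This leg goes through the hole.
- clip_grip (a point): Middle of the clip's red grip block, at its half height, 12 mm above the underside; axes as the clip. The block is 34 (x) x 16 (y) x 24 mm (z): pinch it from above across y. At clip x -17, y +3 mm.
- clip_seat (a point): Point on the stiff leg's axis 18 mm in front of the grip, in the clip's axes: when the clip is fully home the post's axis and the hole centre are here. The end of the stiff leg is 42 mm ahead of it.
- clip_leg (a joint): Opening of the sprung leg (rad), 0 when free. It pivots at clip x 0, y +8 mm, beside the stiff leg: flared end at x 40, y 16, throat at x 29, y 7 mm, then a bulge that fits the shank. It meets the shank 21 mm before home. The push then rises to 8 to 15 N (friction varies) while the post gives 18 to 33 mm; then it snaps home: opens to 0.1 to 0.2, falls below 0.03, and the push drops to a few N.
- breaker: Bystander: white miniature circuit breaker, 74 x 18 x 75 mm, standing; origin under its centre. Leave alone.
- driver: Bystander: screwdriver, 160 mm long, lying. Leave alone.
- jar: Bystander: small jar with a black cap, diameter 48, height 60 mm; origin under its centre. Leave alone.
There are look-alikes about, which are no part of the job. What is meant by the clip is not orange or yellow, and is the smaller of those in its own colour.

How it is judged:
By the outcome, as a careful person would: the job done as asked, in the order asked, and still so for the second after the job is handed in, with the robot touching nothing.
It also fails if it takes over 72 s, if anything falls off the work surface, if the arm or the gripper's body presses on something with over 40 N, if the wrist force passes 120 N, or if a joint passes its speed limit or range.

ROBOT

A 7-joint arm with a two-finger parallel gripper is mounted at the origin on the work surface. World frame = base frame: x ahead of the robot, y to its left, z up, the work surface at z = 0. Lengths are in mm, angles in rad, forces in N, time in s.
With the tool pointing down it reaches from about 400 to 875 mm from the base axis. Payload 4.4 kg.
Tool frame: the origin (TCP) lies where the fingers leave the gripper's body, on its centre line; the fingertips stand 73 mm ahead of it and the grasp point (between the pads) lies 54 mm ahead of it; z points along the fingers, y is the line along which they close (so a half turn about z gives the same grasp; the last joint's range is limited). The gripper opens to 85 mm and grips with 20 to 120 N. Pads are 22 mm wide; open, the fingers measure 114 mm over their backs; the gripper's body (76 mm by 85 mm) begins 54 mm behind the grasp point. The pads swing forward as they close: fully open they stand 13 mm farther back than shut.
Start: joints at [-0.066, 0.628, 0.038, 1.517, -0.027, 0.996, -0.02], TCP at [650.013, 0.024, 303.913] pointing down, gripper open.
Joint ranges: [-3.06, 3.06], [-0.37, 2.12], [-1.25, 1.32], [0.18, 2.47], [-1.1, 4.24], [0.23, 1.98], [-2.94, 2.94]. Speed limits (rad/s): [2.57, 2.57, 3.14, 3.14, 3.14, 3.14, 3.14].

INTERFACE

Orientations are given as [roll, pitch, yaw] about the fixed x, y, z axes, in that order (R = Rz(yaw) Ry(pitch) Rx(roll)).
In Python, from cell import ctrl gives the robot as it stands.
- The arm moves only by the tool send_rows, never from a script. Its argument "rows" is a list that holds one entry, the list of rows, each a list of 6 numbers: the shift along the tool's x, y, z in cm, then the turn, a rotation vector about the tool's x, y, z in rad. In form: [[[tx, ty, tz, wx, wy, wz], ...]]. A call has 1 to 10 rows; each row is the pose to reach, as a shift and turn from the pose commanded when the call began, along the tool's axes at that moment; what a row does not reach only later rows make up. A row lasts 1/10 s, in which the tool goes at most 50 mm and 8.59 degrees, less where a joint would pass 70% of its speed; a pose out of reach is approached as far as the arm can. A call with a gripper value outside its range is refused whole. "grip" is the closure in counts, from 0 (fully open) to 255 (shut), set as the call begins (left out, the last holds). The fingers move at their own pace and stop on an object; the grip force is fixed at half the most. Time passes only in rows, so rows that repeat a pose let the fingers close. It gives the time, the measured TCP pose, the force, the opening and the grip force at its end, in the units of the state.
- ctrl.read_state(): the state, without advancing time (a new reading comes with each control period).
- ctrl.get_image(name): name is "scene" or "side" or "wrist"; returns a dict with "pixels" (420x560x3 uint8, red, green, blue), "fx", "fy", "cx", "cy" (pixels), "D" ([k1, k2, p1, p2, k3] as OpenCV has them; the pictures are not rectified), "extrinsics" (4x4, takes a point from camera to world coordinates); the wrist camera has in their place "mount" (4x4, takes a point from camera to tool coordinates, whose origin is the TCP and whose axes are the flange's). Camera axes: x right, y up, looking along -z (the intrinsics and any distortion apply to the point x, -y, -z); pixel columns grow to the right and rows downward; lengths in mm; the calibration is good to about 2 mm. A picture is of the moment at which its call begins: read the wrist's pose just before it. There is no depth.
- ctrl.finish_job(): hands the job in; it is judged then, once.
The state is a dict: "clock": time; "qpos": joint angles; "qd": joint speeds; "tau": joint torques, N m; "eef_pos": TCP position; "tool_rot": TCP orientation; "force": force on the tool from outside, world axes, zero at the start; "torque": the same for the moment, N m; "width": finger opening in mm; "gripper_force": force on a finger pad.
Only numpy, scipy, OpenCV 4.12 (cv2) and the standard library are available. Lean on these libraries where they do the work, as an engineer would, in place of code of your own. Each camera call takes 0.05 s, during which the arm holds its last target. There are 200 camera calls.

## Working session

There is one attempt and no reset: what is moved stays moved. The work goes in short steps, Python scripts to look and compute and a tool call to move; the robot and the scene stay as the last step left them, time stands still between calls to the robot, and variables do not carry over. Pictures are saved under pics/ and viewed, at most 10 in all, crops included, and the job is handed in when it is done.

Besides the shell and the picture viewer there is one more tool, called after "Call:" as name(argument=value, ...) on one line, values as JSON. send_rows: Moves the arm, as the interface text tells. Its arguments: {"type":"object","properties":{"rows":{"type":"array","items":{"type":"array","items":{"type":"array","items":{"type":"number"}}}},"grip":{"type":"number"}},"required":["rows"]}

```bash
mkdir -p pics; ls; cat > h.py <<'E'
import numpy as np, cv2
from cell import ctrl
from scipy.spatial.transform import Rotation as R
def save(name,fn):
    s=ctrl.read_state(); im=ctrl.get_image(name); im['state']={k:np.array(s[k]) for k in('eef_pos','tool_rot')}
    np.save('pics/'+fn+'.npy',im,allow_pickle=True); cv2.imwrite('pics/'+fn+'.png',im['pixels'][:,:,::-1]); return im
def load(fn): return np.load('pics/'+fn+'.npy',allow_pickle=True).item()
def tool(s):
    T=np.eye(4); T[:3,3]=s['eef_pos']; r=np.array(s['tool_rot']); T[:3,:3]=r if r.shape==(3,3) else R.from_euler('xyz',r).as_matrix(); return T
def E(im): return np.array(im['extrinsics']) if 'extrinsics' in im else tool(im['state'])@np.array(im['mount'])
def K(im): return np.array([[im['fx'],0,im['cx']],[0,im['fy'],im['cy']],[0,0,1.]])
def ray(im,u,v):
    p=cv2.undistortPoints(np.array([[[u,v]]],float),K(im),np.array(im['D'],float))[0,0]
    T=E(im); return T[:3,3],T[:3,:3]@np.array([p[0],-p[1],-1])
def at(im,u,v,z):
    o,d=ray(im,u,v); return o+d*(z-o[2])/d[2]
def tri(*obs):
    A=0;b=0
    for im,u,v in obs:
        o,d=ray(im,u,v); d=d/np.linalg.norm(d); P=np.eye(3)-np.outer(d,d); A=A+P; b=b+P@o
    return np.linalg.solve(A,b)
def proj(im,P):
    T=np.linalg.inv(E(im)); p=T[:3,:3]@np.array(P,float)+T[:3,3]
    return cv2.projectPoints(np.array([[p[0],-p[1],-p[2]]]),np.zeros(3),np.zeros(3),K(im),np.array(im['D'],float))[0].ravel()
E
python3 - <<'E'
from h import *
s=ctrl.read_state(); print(s)
ims=[save(n,n+'0') for n in('scene','side','wrist')]
big=[i['pixels'] for i in ims]
cv2.imwrite('pics/all0.png',cv2.resize(np.vstack([np.hstack(big[:2]),np.hstack([big[2],big[2]*0])]),(800,600))[:,:,::-1])
for i in ims: print(i['fx'],np.round(E(i),2).tolist())
E
```

```text
pics
{'clock': 0.0, 'qpos': array([-0.06579697,  0.62933241,  0.03848281,  1.51837147, -0.02699919,
        0.99627422, -0.01999921]), 'qd': array([ 0.00010672,  0.00191962,  0.00019527,  0.00028   ,  0.00106867,
       -0.00059686, -0.00082799]), 'tau': array([-1.11932164e-03, -5.63405585e+01,  1.22606792e+00, -1.93450052e+01,
        1.09587883e-02,  1.05136272e-02, -8.84369996e-06]), 'eef_pos': array([6.49518577e+02, 6.44160568e-03, 3.02997477e+02]), 'tool_rot': array([-3.13972694e+00,  4.85599690e-05,  1.57076145e+00]), 'force': array([ 0.28902055, -0.42606557,  0.02902115]), 'torque': array([ 0.01576731,  0.03527593, -0.00987685]), 'gripper_force': 0.0, 'width': 85.28078612979465}
411.6994550331827 [[0.52, -0.72, 0.47, 1022.87], [0.85, 0.43, -0.3, -322.47], [0.01, 0.55, 0.83, 906.06], [0.0, 0.0, 0.0, 1.0]]
412.6708845872293 [[0.79, 0.41, -0.45, 159.43], [-0.61, 0.52, -0.6, -555.42], [-0.01, 0.75, 0.66, 671.78], [0.0, 0.0, 0.0, 1.0]]
360.7186327417682 [[1.0, -0.0, 0.0, 649.67], [-0.0, 0.95, 0.33, 85.31], [-0.0, -0.33, 0.95, 372.42], [0.0, 0.0, 0.0, 1.0]]
```

View pics/scene0.png

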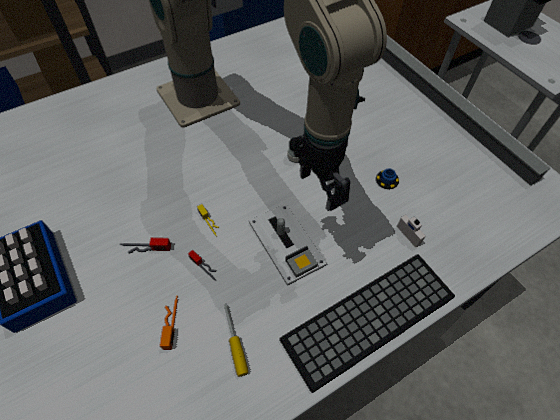

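View pics/side0.png

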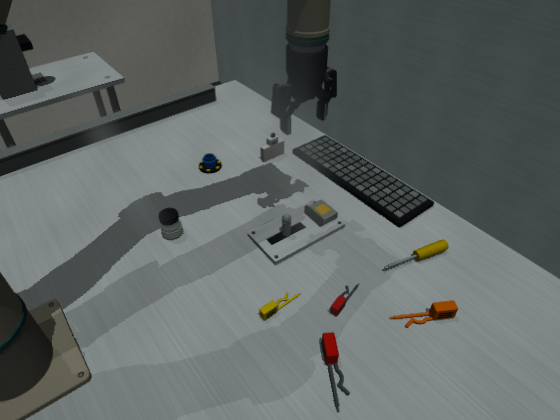

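Candidates for the clip in the scene view are yellow (204,211), orange (167,338), large red (160,244) and small red (195,257). By the description it is the small red one, at side (339,304). The nest is at scene (388,178) and side (209,162). The post is at scene (280,225). I'll check the choice in a close crop.

```bash
python3 - <<'E'
from h import *
a,b=load('scene0'),load('side0')
ca=cv2.resize(a['pixels'][190:290,110:330],(800,364),interpolation=cv2.INTER_CUBIC)
cb=cv2.resize(b['pixels'][195:395,240:400],None,fx=3,fy=3,interpolation=cv2.INTER_CUBIC)
cv2.imwrite('pics/cropb.png',cb[:,:,::-1]);
for n,p,q,z in [('small',(195,257),(339,304),12),('big',(160,244),(330,348),12),('nest',(388,178),(209,162),20),('holepost',(280,222),(287,218),60)]:
  print(n,at(a,*p,z).round(),at(b,*q,z).round(),tri((a,*p),(b,*q)).round())
E
```

```text
small [ 530. -252.   12.] [ 536. -252.   12.] [ 533. -253.   17.]
big [ 454. -311.   12.] [ 459. -309.   12.] [ 457. -311.   17.]
nest [586. 301.  20.] [577. 304.  20.] [581. 308.  14.]
holepost [576. -40.  60.] [577. -40.  60.] [577. -40.  61.]
```

View pics/cropb.png

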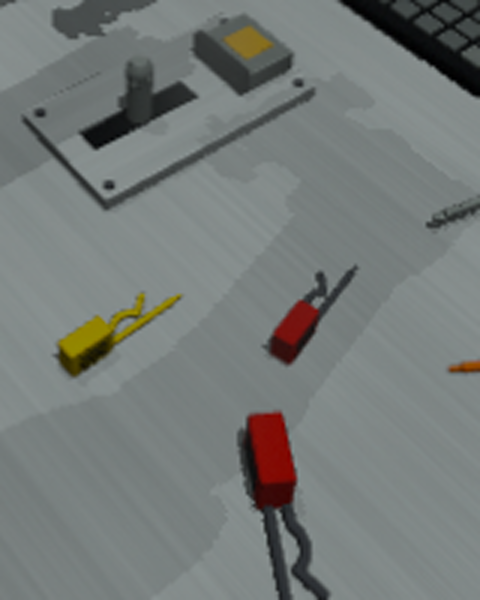

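The crop shows the small red clip with its grip at side (339,304) and its tip at (358,285). The large red one is farther left. The slide sits at the plate's right end (321,212).

```bash
python3 - <<'E'
from h import *
a,b=load('scene0'),load('side0'); w=load('wrist0')
c=[at(b,240+u/3,195+v/3,12)[:2] for u,v in((24,115),(106,207),(315,90))]
print('corners',np.round(c,1)); 
d=c[2]-c[1]; print('xdir',np.degrees(np.arctan2(d[1],d[0])),np.linalg.norm(d), np.linalg.norm(c[0]-c[1]))
yaw=np.arctan2(d[1],d[0]); ex=np.array([np.cos(yaw),np.sin(yaw)]); ey=np.array([-ex[1],ex[0]])
print('post by corners',c[1]+70*ex+55*ey)
t=at(b,240+355/3,195+267/3,3); r=at(b,240+318/3,195+312/3,4); print('clip tip, base',t,r,np.degrees(np.arctan2(*(t-r)[1::-1])))
print('tipscene',at(a,215,279,3))
print('jar',at(a,293,155,30),at(b,171,223,30),'breaker',at(b,271,150,40))
print(at(b,209,155,48-12), [proj(w,p) for p in((577,-40,54),(533,-252,12),(581,304,20))])
E
```

```text
corners [[ 508.2   14.9]
 [ 501.5  -95.9]
 [ 700.4 -101. ]]
xdir -1.4740712353200651 198.9785372067705 110.9666256477814
post by corners [572.90285323 -42.73397351]
clip tip, base [ 606.56347557 -236.2500392     3.        ] [ 560.01972201 -247.81973067    4.        ] 13.95946433778992
tipscene [ 602.90116836 -235.41045088    3.        ]
jar [389.77040223 116.65870771  30.        ] [379.07291337 134.93373793  30.        ] breaker [728.70361066 220.5215615   40.        ]
[583.99917363 311.47043204  36.        ] [array([200.60682916, 222.35738713]), array([184.21122726, 367.32181455]), array([ 184.93175748, -226.04634246])]
```

Call:
send_rows(rows=[[[4, -1, 0, 0, 0, 0], [8, -2, 0, 0, 0, 0], [12.5, -3, 0, 0, 0, 0], [17, -4, 2, 0, 0, 0], [21.5, -5, 5, 0, 0, 0], [26, -6, 7, 0, 0, 0], [29, -6.6, 9, 0, 0, 0], [30.5, -6.7, 10, 0, 0, 0], [30.5, -6.7, 10, 0, 0, 0], [30.5, -6.7, 10, 0, 0, 0]]], grip=0)

```text
clock: 1.15
eef_pos: [584.1, 303.0, 204.2]
tool_rot: [3.141, 0.002, 1.569]
force: [0.3, -0.2, 1.2]
width: 85.4
gripper_force: 0.0
```

```bash
python3 - <<'E'
from h import *
im=save('wrist','w1'); print(im['state']); print(ctrl.read_state()['qd'].round(3), proj(im,(582,305,36)))
E
```

```text
{'eef_pos': array([584.0645244 , 303.00916389, 204.24777596]), 'tool_rot': array([3.14061791e+00, 1.84327266e-03, 1.56924045e+00])}
[ 0.014 -0.013  0.003  0.001 -0.002 -0.002 -0.002] [273.43369924 208.35969154]
```

View pics/w1.png

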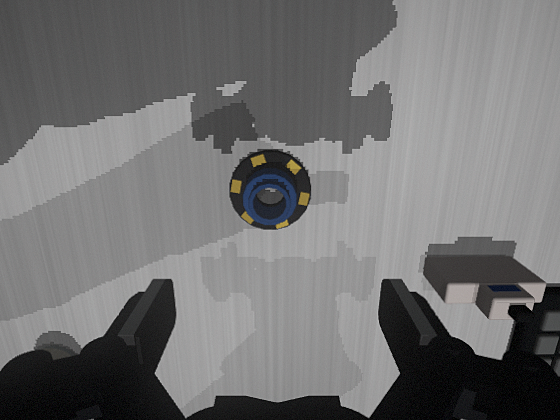

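The wrist view shows the nest: flange from 230 to 311 by 150 to 230, centre (270.5,190), bore near (270,195). The fingers are clear of it.

```bash
python3 - <<'E'
from h import *
im=load('w1'); print(at(im,270.5,190,7),at(im,231,190,8)-at(im,311,190,8),at(im,270,150,8),at(im,270,230,8))
p=at(im,270.5,190,7); print(proj(im,[p[0],p[1],36]))
E
```

```text
[579.55427349 309.78712756   7.        ] [-61.32331136   0.1270296    0.        ] [579.42618276 340.85685583   8.        ] [578.92955615 276.89601854   8.        ]
[269.87412441 201.85275238]
```

Call:
send_rows(rows=[[[0.45, -0.35, 2, 0, 0, 0], [0.45, -0.35, 5, 0, 0, 0], [0.45, -0.35, 8, 0, 0, 0], [0.45, -0.35, 10.5, 0, 0, 0], [0.45, -0.35, 11.8, 0, 0, 0], [0.45, -0.35, 12.2, 0, 0, 0], [0.45, -0.35, 12.2, 0, 0, 0], [0.45, -0.35, 12.2, 0, 0, 0]]])

```text
clock: 2.0
eef_pos: [580.7, 309.5, 83.5]
tool_rot: [3.139, -0.001, 1.57]
force: [0.3, 0.2, 0.2]
width: 85.1
gripper_force: 0.0
```

Call:
send_rows(rows=[[[0, 0, 0.1, 0, 0, 0], [0, 0, 0.1, 0, 0, 0], [0, 0, 0.1, 0, 0, 0], [0, 0, 0.1, 0, 0, 0], [0, 0, 0.1, 0, 0, 0], [0, 0, 0.1, 0, 0, 0]]], grip=255)

```text
clock: 2.6
eef_pos: [579.7, 309.7, 81.8]
tool_rot: [3.141, -0.0, 1.571]
force: [-1.3, -1.3, 5.3]
width: 38.0
gripper_force: 59.8
```

Call:
send_rows(rows=[[[0, 0, -2, 0, 0, 0], [0, 0, -5, 0, 0, 0], [-2, 0, -8, 0, 0, 0], [-5.5, 0, -10.5, 0, 0, 0], [-9.5, 0, -11, 0, 0, 0], [-14, -0.1, -11, 0, 0, 0], [-18.5, -0.2, -11, 0, 0, 0], [-23, -0.3, -11, 0, 0, 0], [-27, -0.4, -11, 0, 0, 0], [-30, -0.5, -11, 0, 0, 0]]])

```text
clock: 3.6
eef_pos: [573.9, 6.0, 190.8]
tool_rot: [-3.141, 0.002, 1.568]
force: [-0.0, -0.2, -1.2]
width: 38.0
gripper_force: 60.7
```

Call:
send_rows(rows=[[[-2.5, 0, 0, 0, 0, 0], [-4, 0, 0, 0, 0, 0], [-4.8, 0, 0, 0, 0, 0], [-5, 0, 0, 0, 0, 0], [-5, 0, 0, 0, 0, 0], [-5, 0, 0, 0, 0, 0]]])

```text
clock: 4.2
eef_pos: [574.6, -38.6, 190.9]
tool_rot: [-3.142, -0.001, 1.573]
force: [0.4, 0.7, -1.6]
width: 37.8
gripper_force: 60.7
```

```bash
python3 - <<'E'
from h import *
im=save('wrist','w2'); print(im['state'],proj(im,(575,-41,67)),proj(im,(575,-41,12)))
b=save('side','side2'); a=save('scene','scene2')
A=a['pixels'][170:300,220:360]; B=b['pixels'][150:280,220:360]
cv2.imwrite('pics/two2.png',np.vstack([np.hstack([cv2.resize(X,(400,371),interpolation=cv2.INTER_CUBIC) for X in(A,B)])])[:,:,::-1])
cv2.imwrite('pics/w2c.png',im['pixels'][:,:,::-1])
E
```

```text
{'eef_pos': array([574.61636243, -38.64082459, 190.86811642]), 'tool_rot': array([-3.14156216e+00, -1.06985421e-03,  1.57310171e+00])} [277.28744648 241.05048817] [277.15140362 209.82947615]
```

View pics/w2.png

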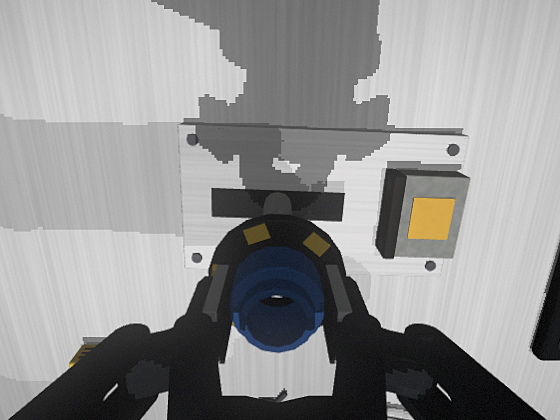

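View pics/two2.png

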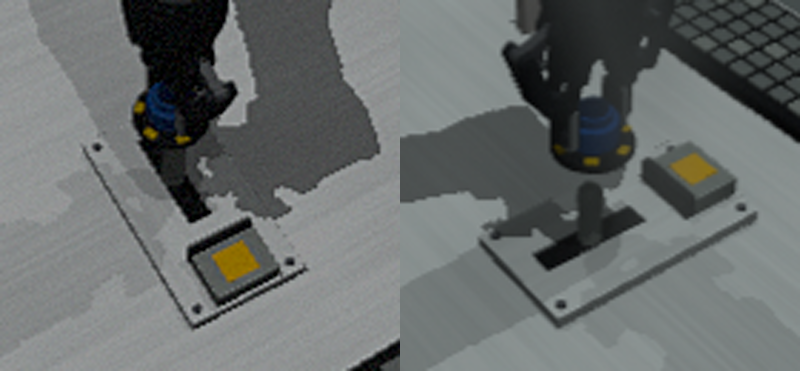

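The wrist view shows the slot from (212,203) to (344,207), centred near (278,205), with the post behind the nest at u of about 278. In the side crop the post tip is at (591,184) and the nest is held level above it.

```bash
python3 - <<'E'
from h import *
w=load('w2'); b=load('side2')
l=at(w,212,203,12); r=at(w,344,207,12); print(l,r,(l+r)/2,np.linalg.norm(l-r),np.degrees(np.arctan2(*(r-l)[1::-1])))
h=[at(w,*p,12)[:2] for p in((192,139),(453,149),(197,258),(430,266))]; print(np.round(h,1), np.mean(h,0))
k=lambda u,v:(220+(u-400)/2.857,150+v/2.857)
print('tip',at(b,*k(591,186),67), 'slot',(at(b,*k(542,263),12)+at(b,*k(638,214),12))/2)
# nest expected flange outline centre given tcp
p=w['state']['eef_pos']; print('nest flange proj side',[((np.array(proj(b,[p[0],p[1],109+q]))-[220,150])*2.857+[400,0]).round() for q in(0,8)])
print('nest proj wrist flange',proj(w,[p[0],p[1],117]),proj(w,[p[0],p[1],145]))
E
```

```text
[527.72128704 -35.84577202  12.        ] [623.68775806 -38.71440307  12.        ] [575.70452255 -37.28008755  12.        ] 96.00933602891853 -1.7121763770257137
[[516.6  10.3]
 [696.7   3.9]
 [513.7 -80.3]
 [693.5 -86.9]] [605.10532022 -38.23464792]
tip [577.76244468 -38.46962809  67.        ] slot [577.62878392 -39.34977828  12.        ]
nest flange proj side [array([588., 146.]), array([588., 137.])]
nest proj wrist flange [276.65364846 282.01641753] [276.66444407 320.43068299]
```

```bash
python3 - <<'E'
from h import *
w=load('w2');s=ctrl.read_state(); print(s['eef_pos'],s['force'],s['tool_rot']); p=w['state']['eef_pos']
print([proj(w,[p[0],p[1]+32,z]) for z in(108,110,117)],[proj(w,[p[0],p[1]-15,145]),proj(w,[p[0],p[1]-20,137])])
E
```

```text
[574.56692943 -39.26980832 190.89838288] [ 0.14482071  0.19156939 -1.86117106] [-3.14155282e+00 -4.88604361e-04  1.57254134e+00]
[array([276.80327592, 208.76063871]), array([276.80570662, 210.2526649 ]), array([276.81468756, 215.76541981])] [array([276.58292338, 352.43800621]), array([276.55901333, 348.66737856])]
```

Call:
send_rows(rows=[[[0.15, 0.15, 0.5, 0, 0, 0], [0.15, 0.15, 1.5, 0, 0, 0], [0.15, 0.15, 2.7, 0, 0, 0], [0.15, 0.15, 3.7, 0, 0, 0], [0.15, 0.15, 4.3, 0, 0, 0], [0.15, 0.15, 4.6, 0, 0, 0], [0.15, 0.15, 4.8, 0, 0, 0], [0.15, 0.15, 5, 0, 0, 0], [0.15, 0.15, 5, 0, 0, 0]]])

```text
clock: 5.25
eef_pos: [576.0, -37.9, 140.8]
tool_rot: [-3.141, -0.001, 1.572]
force: [0.3, 4.7, -1.7]
width: 38.3
gripper_force: 60.7
```

Call:
send_rows(rows=[[[0.07, 0, 0, 0, 0, 0], [0.1, 0, 0.3, 0, 0, 0], [0.1, 0, 0.6, 0, 0, 0], [0.1, 0, 1, 0, 0, 0], [0.1, 0, 1, 0, 0, 0]]])

```text
clock: 5.75
eef_pos: [575.8, -37.6, 130.3]
tool_rot: [-3.141, -0.001, 1.571]
force: [-0.6, 5.0, -2.9]
width: 37.9
gripper_force: 60.6
```

Call:
send_rows(rows=[[[0.1, 0, 0, 0, 0, 0], [0.1, 0, 0.5, 0, 0, 0], [0.1, 0, 1, 0, 0, 0], [0.1, 0, 1.5, 0, 0, 0], [0.1, 0, 1.5, 0, 0, 0]]])

```text
clock: 6.25
eef_pos: [575.5, -37.3, 115.0]
tool_rot: [-3.14, 0.0, 1.571]
force: [-0.2, 2.0, -1.9]
width: 37.8
gripper_force: 60.6
```

Call:
send_rows(rows=[[[0.05, 0, 0.6, 0, 0, 0], [0.05, 0, 1.2, 0, 0, 0], [0.05, 0, 1.6, 0, 0, 0], [0.05, 0, 1.8, 0, 0, 0], [0.05, 0, 1.95, 0, 0, 0], [0.05, 0, 2.05, 0, 0, 0], [0.05, 0, 2.1, 0, 0, 0], [0.05, 0, 2.1, 0, 0, 0]]])

```text
clock: 7.05
eef_pos: [576.1, -36.6, 95.0]
tool_rot: [3.141, 0.0, 1.571]
force: [-0.2, 0.0, -1.1]
width: 37.5
gripper_force: 60.7
```

Call:
send_rows(rows=[[[0, 0, 0.1, 0, 0, 0], [0, 0, 0.15, 0, 0, 0], [0, 0, 0.15, 0, 0, 0]]])

```text
clock: 7.35
eef_pos: [576.2, -36.5, 93.8]
tool_rot: [3.141, 0.0, 1.571]
force: [-1.0, -0.4, 3.1]
width: 37.8
gripper_force: 61.1
```

Call:
send_rows(rows=[[[0, 0, 0, 0, 0, 0], [0, 0, 0, 0, 0, 0], [0, 0, 0, 0, 0, 0], [0, 0, 0, 0, 0, 0], [0, 0, -1, 0, 0, 0], [0, 0, -3, 0, 0, 0], [0, 0, -6, 0, 0, 0], [0, 0, -9, 0, 0, 0], [0, 0, -10, 0, 0, 0]]], grip=0)

```text
clock: 8.25
eef_pos: [577.6, -36.6, 197.0]
tool_rot: [3.136, 0.0, 1.571]
force: [1.0, 0.4, 0.7]
width: 85.2
gripper_force: 0.0
```

Call:
send_rows(rows=[[[-2, -0.4, 0, 0, 0, 0.14], [-5, -1, 0, 0, 0, 0.28], [-9, -1.8, 0, 0, 0, 0.42], [-13, -2.6, 0, 0, 0, 0.56], [-17, -3.4, 0, 0, 0, 0.71], [-20, -4, 0, 0, 0, 0.86], [-21.5, -4.3, 0, 0, 0, 1.01], [-21.5, -4.3, 0, 0, 0, 1.16], [-21.5, -4.3, 0, 0, 0, 1.28], [-21.5, -4.3, 0, 0, 0, 1.326]]])

```text
clock: 9.25
eef_pos: [532.7, -251.4, 193.1]
tool_rot: [-3.141, 0.001, 0.241]
force: [-0.5, -0.0, 0.2]
width: 85.1
gripper_force: 0.0
```

Call:
send_rows(rows=[[[0, 0, 0, 0, 0, 0], [0, 0, 0, 0, 0, 0], [0, 0, 0, 0, 0, 0]]])

```text
clock: 9.55
eef_pos: [532.9, -251.4, 193.4]
tool_rot: [-3.141, -0.0, 0.246]
force: [0.0, 0.3, 0.0]
width: 85.1
gripper_force: 0.0
```

```bash
python3 - <<'E'
from h import *
im=save('wrist','w3'); b=save('side','side3'); print(im['state'])
B=b['pixels'][190:270,235:355]; B=cv2.resize(B,(420,280),interpolation=cv2.INTER_CUBIC)
W=im['pixels'][:,:]; W=cv2.resize(W[60:340,140:420],(560,560))[:, :]
c=np.zeros((600,800,3),np.uint8); c[:560,:560]=W; c[:280,560:]=B[:,60:300]
cv2.imwrite('pics/c3.png',c[:,:,::-1])
E
```

```text
{'eef_pos': array([ 532.94655607, -251.36102807,  193.38959651]), 'tool_rot': array([-3.14131533e+00, -1.80567362e-06,  2.45742051e-01])}
```

View pics/c3.png

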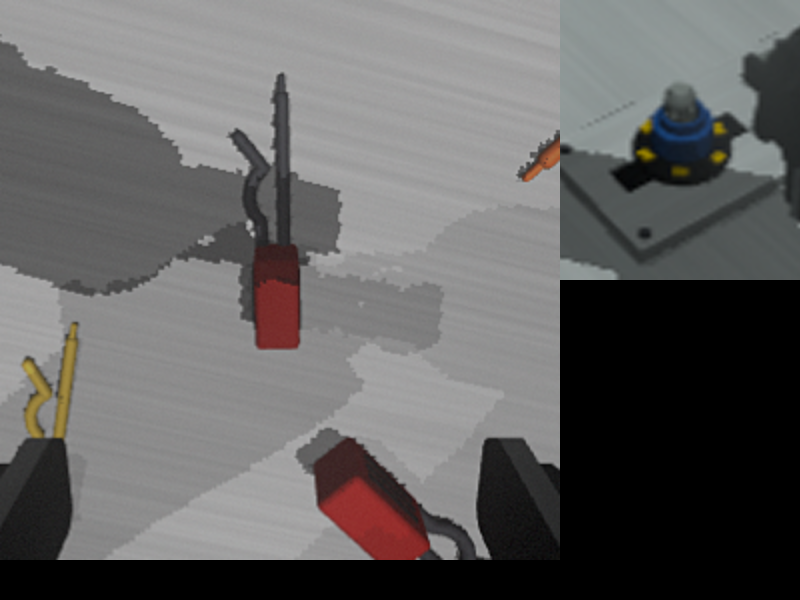

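The crop shows the nest seated flat round the post, on the right. On the left is the small red clip with its grip top face centred at crop (278,314), leg base at (284,243), tip at (280,76) and sprung leg on the left (+y).

```bash
python3 - <<'E'
from h import *
w=load('w3'); f=lambda u,v,z:at(w,140+u/2,60+v/2,z)
g=f(278,314,24); b=f(284,243,2.5); t=f(280.5,76,2.5)
print('top',g,'back/front',f(278,348,24),f(278,280,24),'widths',f(255,314,24),f(300,314,24)); print(b,t,np.linalg.norm(t-b)); 
y=np.arctan2(*(t-b)[1::-1]); print(np.degrees(y), y)
print('grip from base', b[:2]+np.array([-17*np.cos(y)-3*np.sin(y),-17*np.sin(y)+3*np.cos(y)]))
T=tool(ctrl.read_state()); print('tool delta', (T[:3,:3].T@(np.append(g[:2],100)-T[:3,3])))
E
```

```text
top [ 528.13091352 -253.23129153   24.        ] back/front [ 515.48620534 -256.42904581   24.        ] [ 540.36603427 -250.13722412   24.        ] widths [ 526.15531194 -245.34804624   24.        ] [ 530.02049909 -260.77216439   24.        ]
[ 548.25593112 -250.58445801    2.5       ] [ 605.76372723 -234.63078121    2.5       ] 59.67969852991376
15.504952689997356 0.27061247480640555
grip from base [ 531.07264117 -252.23810438]
tool delta [-5.16434698  0.55079431 93.44577879]
```

Call:
send_rows(rows=[[[-0.19, 0.05, 2, 0, 0, -0.02], [-0.19, 0.05, 5, 0, 0, -0.02], [-0.19, 0.05, 8, 0, 0, -0.02], [-0.19, 0.05, 10, 0, 0, -0.02], [-0.19, 0.05, 11, 0, 0, -0.02], [-0.19, 0.05, 11.4, 0, 0, -0.02], [-0.19, 0.05, 11.6, 0, 0, -0.02], [-0.19, 0.05, 11.6, 0, 0, -0.02], [-0.19, 0.05, 11.6, 0, 0, -0.02]]])

```text
clock: 10.55
eef_pos: [531.8, -252.7, 78.4]
tool_rot: [3.141, -0.001, 0.265]
force: [-0.0, -0.4, -0.5]
width: 85.2
gripper_force: 0.0
```

Call:
send_rows(rows=[[[0, 0, 0, 0, 0, 0], [0, 0, 0, 0, 0, 0], [0, 0, 0, 0, 0, 0], [0, 0, 0, 0, 0, 0], [0, 0, 0, 0, 0, 0], [0, 0, 0, 0, 0, 0], [0, 0, 0, 0, 0, 0], [0, 0, 0, 0, 0, 0]]], grip=255)

```text
clock: 11.35
eef_pos: [531.4, -252.5, 77.7]
tool_rot: [3.141, -0.0, 0.265]
force: [-0.8, 0.0, 3.1]
width: 14.5
gripper_force: 59.6
```

Call:
send_rows(rows=[[[0, 0, -2, 0, 0, 0], [0, 0, -5, 0, 0, 0], [-0.1, -1.5, -8, 0, 0, 0.04], [-0.3, -4.5, -10.5, 0, 0, 0.1], [-1, -8, -11, 0, 0, 0.16], [-2, -12, -11, 0, 0, 0.22], [-3.2, -16, -11, 0, 0, 0.27], [-4.7, -20, -11, 0, 0, 0.298], [-6.2, -22.5, -11, 0, 0, 0.298], [-6.7, -23.2, -11, 0, 0, 0.298]]])

```text
clock: 12.35
eef_pos: [402.8, -43.3, 187.1]
tool_rot: [-3.14, 0.004, -0.03]
force: [-0.1, -0.2, -0.9]
width: 14.5
gripper_force: 59.0
```

Call:
send_rows(rows=[[[0, 0, 1, 0, 0, 0], [0, 0, 3, 0, 0, 0], [0, 0, 5, 0, 0, 0], [0, 0, 5.85, 0, 0, 0], [0, 0, 5.85, 0, 0, 0], [0, 0, 5.85, 0, 0, 0], [0, 0, 5.85, 0, 0, 0]]])

```text
clock: 13.05
eef_pos: [406.7, -46.7, 129.1]
tool_rot: [3.141, -0.001, -0.034]
force: [-0.1, -0.0, -1.2]
width: 14.5
gripper_force: 59.1
```

```bash
python3 - <<'E'
from h import *
im=save('wrist','w4'); b=save('side','side4'); a=save('scene','scene4'); print(im['state'])
for p in((464.2+77,-37,54),(576,-37,54),(576,-37,67)): print([proj(i,p).round(1) for i in(im,b,a)])
B=cv2.resize(b['pixels'][195:265,225:325],(400,280),interpolation=cv2.INTER_CUBIC)
A=cv2.resize(a['pixels'][190:260,230:330],(400,280),interpolation=cv2.INTER_CUBIC)
W=cv2.resize(im['pixels'][100:310,140:440],(457,320))
c=np.zeros((600,800,3),np.uint8); c[:280,:400]=B;c[:280,400:]=A;c[280:,:457]=W
cv2.imwrite('pics/c4.png',c[:,:,::-1])
E
```

```text
{'eef_pos': array([406.68747305, -46.73290935, 129.07972627]), 'tool_rot': array([ 3.14090255e+00, -1.46344615e-03, -3.39757094e-02])}
[array([237.1, -72.2]), array([273.2, 226.2]), array([273.6, 212.5])]
[array([ 229.7, -204. ]), array([285.8, 219.5]), array([280.9, 222.7])]
[array([ 224., -239.]), array([285.8, 215.1]), array([281. , 219.9])]
```

View pics/c4.png

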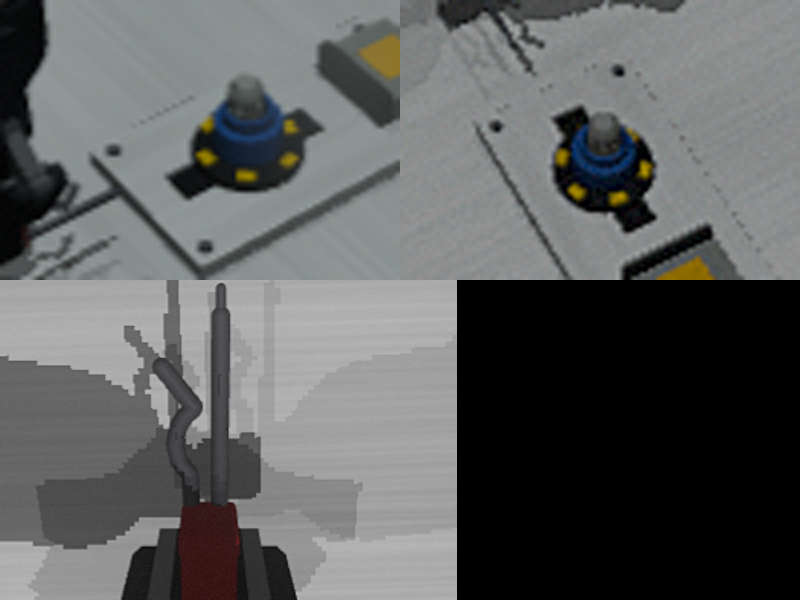

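The wrist crop shows the clip held straight, its tip at (221,285) and the leg leaving the grip at (220,503). The side crop shows the tip at (120,190), short of the post by the 6 cm I mis-sent. I'll measure the tip.

```bash
python3 - <<'E'
from h import *
w,b,a=load('w4'),load('side4'),load('scene4')
f=lambda u,v,z:at(w,140+u/1.523,100+(v-280)/1.523,z)
t=f(221,285,54);r=f(220,503,54);print('tip',t,'base',r,np.degrees(np.arctan2(*(t-r)[1::-1])),np.linalg.norm(t-r))
T=tool(w['state']);print('tip in tool',T[:3,:3].T@(t-T[:3,3]),'base',T[:3,:3].T@(r-T[:3,3]))
ps=(225+120/4,195+190/4);pa=(230+134/4,190+73/4)
print('side',at(b,*ps,54),'scene',at(a,*pa,54),'tri',tri((b,*ps),(a,*pa)))
# post top in side/scene
print('posttop',at(b,225+246/4,195+78/4,67),at(a,230+204/4,190+117/4,67))
E
```

```text
tip [483.48987095 -51.62679975  54.        ] base [422.86602723 -49.72479296  54.        ] -1.7970029611671583 60.653673071717506
tip in tool [76.81435772  2.23026137 75.19377743] base [16.16095652  2.38875533 75.10512374]
side [482.08917262 -52.63137621  54.        ] scene [517.43882777 -52.16570246  54.        ] tri [497.17598301 -37.54187627  26.46147301]
posttop [578.37563921 -36.46575959  67.        ] [574.49333286 -36.08912613  67.        ]
```

Call:
send_rows(rows=[[[1, -0.3, 0, 0, 0, 0], [2.5, -0.8, 0, 0, 0, 0], [4, -1.3, 0, 0, 0, 0], [5.2, -1.6, 0, 0, 0, 0], [5.7, -1.8, 0, 0, 0, 0], [5.7, -1.8, 0, 0, 0, 0], [5.7, -1.8, 0, 0, 0, 0], [5.7, -1.8, 0, 0, 0, 0]]])

```text
clock: 14.0
eef_pos: [462.7, -30.1, 128.9]
tool_rot: [-3.141, 0.001, -0.034]
force: [-0.4, -0.4, -1.0]
width: 14.7
gripper_force: 59.1
```

```bash
python3 - <<'E'
from h import *
im=save('wrist','w5'); b=save('side','side5'); a=save('scene','scene5'); print(im['state'],ctrl.read_state()['force'])
print([proj(im,(576-35,-35.6,54)),proj(im,(576,-37,54)),proj(im,(576,-37,67))])
B=cv2.resize(b['pixels'][195:255,235:305],(350,300),interpolation=cv2.INTER_CUBIC)
A=cv2.resize(a['pixels'][190:250,250:320],(350,300),interpolation=cv2.INTER_CUBIC)
W=cv2.resize(im['pixels'][0:250,180:380],(440,550),interpolation=cv2.INTER_CUBIC)
c=np.zeros((600,800,3),np.uint8); c[:300,:350]=B;c[300:,:350]=A;c[:550,350:790]=W
cv2.imwrite('pics/c5.png',c[:,:,::-1])
E
```

```text
{'eef_pos': array([462.7171858 , -30.0674886 , 128.91875934]), 'tool_rot': array([-3.14145079e+00,  9.10243942e-04, -3.37939115e-02])} [ 0.00761999 -0.05858903 -1.46701338]
[array([286.89171829,  98.79854423]), array([288.36988951,  -4.26746988]), array([289.62324885, -13.55575762])]
```

View pics/c5.png

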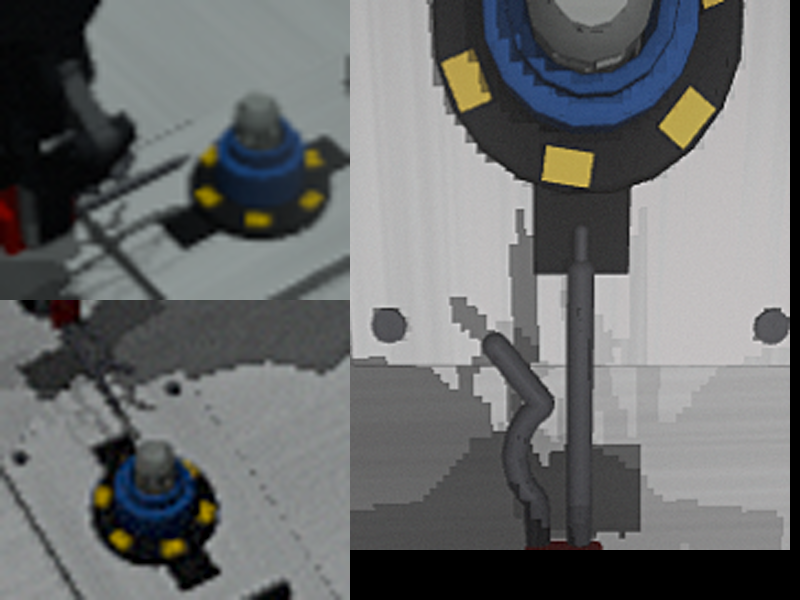

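The wrist crop shows the leg tip at (581,232), the slot edges at 535 and 629 near v=250, and the post shank edges at about 527 and 655 near v=20. The side crop has the tip just left of the nest, at (188,158).

```bash
python3 - <<'E'
from h import *
w,b=load('w5'),load('side5'); T=tool(w['state'])
f=lambda u,v,z:(T[:3,:3].T@(at(w,180+(u-350)/2.2,v/2.2,z)-T[:3,3])).round(2)
print('tip',f(581,232,54),'legbase',f(579,540,54))
print('slot',f(535,255,12),f(629,255,12),'holes',f(389,325,12),f(771,326,12))
print('shank',f(527,20,54),f(655,20,54),'hub',f(484,10,40),f(700,10,40))
k=lambda u,v:(235+u/5,195+v/5)
print('side tip',T[:3,:3].T@(at(b,*k(190,157),54)-T[:3,3]),'post top',T[:3,:3].T@(at(b,*k(257,102),67)-T[:3,3]))
E
```

```text
tip [76.03  2.19 74.85] legbase [16.73  2.22 74.9 ]
slot [ 68.58  -7.34 116.86] [ 68.58  14.14 116.85] holes [ 52.58 -41.85 116.88] [ 52.34  48.   116.86]
shank [109.29  -6.81  74.82] [109.3   13.96  74.82] hub [113.33 -14.97  88.82] [113.35  23.34  88.81]
side tip [78.14644863  4.5550371  74.84701257] post top [113.9506904    4.70701286  61.81439489]
```

Call:
send_rows(rows=[[[0, 0.1, -0.03, 0, 0, 0], [0.6, 0.1, -0.03, 0, 0, 0], [1.2, 0.1, -0.03, 0, 0, 0], [1.8, 0.1, -0.03, 0, 0, 0], [2.4, 0.1, -0.03, 0, 0, 0], [3, 0.1, -0.03, 0, 0, 0], [3.4, 0.1, -0.03, 0, 0, 0], [3.4, 0.1, -0.03, 0, 0, 0], [3.4, 0.1, -0.03, 0, 0, 0]]])

```text
clock: 15.05
eef_pos: [497.2, -32.0, 129.1]
tool_rot: [-3.142, 0.0, -0.033]
force: [-0.6, -0.2, -0.2]
width: 14.6
gripper_force: 59.1
```

Call:
send_rows(rows=[[[0.4, 0, 0, 0, 0, 0], [0.8, 0, 0, 0, 0, 0], [1.2, 0, 0, 0, 0, 0], [1.6, 0, 0, 0, 0, 0], [1.6, 0, 0, 0, 0, 0]]])

```text
clock: 15.55
eef_pos: [514.2, -32.6, 129.2]
tool_rot: [3.141, -0.001, -0.033]
force: [0.5, 0.0, -0.5]
width: 14.4
gripper_force: 59.1
```

Clean entry. Now pushing, with the force read at each step.

Call:
send_rows(rows=[[[0.4, 0, 0, 0, 0, 0], [0.8, 0, 0, 0, 0, 0], [1.2, 0, 0, 0, 0, 0], [1.5, 0, 0, 0, 0, 0], [1.5, 0, 0, 0, 0, 0]]])

```text
clock: 16.05
eef_pos: [527.8, -32.4, 128.8]
tool_rot: [-3.141, 0.002, -0.033]
force: [-2.6, 2.7, -0.8]
width: 15.1
gripper_force: 59.0
```

Call:
send_rows(rows=[[[0.3, 0, 0, 0, 0, 0], [0.6, 0, 0, 0, 0, 0], [0.9, 0, 0, 0, 0, 0], [1, 0, 0, 0, 0, 0]]])

```text
clock: 16.45
eef_pos: [535.9, -32.7, 128.5]
tool_rot: [-3.14, 0.006, -0.033]
force: [-7.8, 2.5, 0.8]
width: 14.6
gripper_force: 59.2
```

Call:
send_rows(rows=[[[0.2, 0, 0, 0, 0, 0], [0.4, 0, 0, 0, 0, 0], [0.5, 0, 0, 0, 0, 0], [0.5, 0, 0, 0, 0, 0]]])

```text
clock: 16.85
eef_pos: [540.1, -32.9, 128.4]
tool_rot: [-3.14, 0.008, -0.033]
force: [-8.3, 2.4, 1.7]
width: 14.2
gripper_force: 59.4
```

Call:
send_rows(rows=[[[0.2, 0, 0, 0, 0, 0], [0.4, 0, 0, 0, 0, 0], [0.5, 0, 0, 0, 0, 0], [0.5, 0, 0, 0, 0, 0]]])

```text
clock: 17.25
eef_pos: [544.3, -33.0, 128.4]
tool_rot: [-3.139, 0.009, -0.033]
force: [-10.0, 2.0, 3.2]
width: 14.6
gripper_force: 59.6
```

Call:
send_rows(rows=[[[0.2, 0, 0, 0, 0, 0], [0.4, 0, 0, 0, 0, 0], [0.4, 0, 0, 0, 0, 0]]])

```text
clock: 17.55
eef_pos: [547.8, -33.1, 128.4]
tool_rot: [-3.139, 0.01, -0.033]
force: [-11.7, 2.9, 3.3]
width: 14.6
gripper_force: 59.9
```

Call:
send_rows(rows=[[[0.2, 0, 0, 0, 0, 0], [0.3, 0, 0, 0, 0, 0], [0.3, 0, 0, 0, 0, 0]]])

```text
clock: 17.85
eef_pos: [550.8, -33.2, 128.4]
tool_rot: [-3.139, 0.01, -0.033]
force: [-10.0, 3.7, 4.2]
width: 14.6
gripper_force: 59.8
```

Call:
send_rows(rows=[[[0.2, 0, 0, 0, 0, 0], [0.3, 0, 0, 0, 0, 0], [0.3, 0, 0, 0, 0, 0]]])

```text
clock: 18.15
eef_pos: [557.0, -33.3, 128.8]
tool_rot: [-3.14, 0.003, -0.033]
force: [-5.7, 3.7, 0.4]
width: 14.7
gripper_force: 59.3
```

Call:
send_rows(rows=[[[0.2, 0, 0, 0, 0, 0], [0.3, 0, 0, 0, 0, 0], [0.3, 0, 0, 0, 0, 0]]])

```text
clock: 18.45
eef_pos: [559.4, -33.4, 128.7]
tool_rot: [-3.14, 0.005, -0.033]
force: [-7.4, 2.5, 1.8]
width: 14.6
gripper_force: 59.4
```

The push dropped from 11.7 to 5.7 N, so it looks like the snap. I'll ease back to let the post centre and check with the final picture.

Call:
send_rows(rows=[[[-0.3, 0, 0, 0, 0, 0], [-0.6, 0, 0, 0, 0, 0], [-0.9, 0, 0, 0, 0, 0], [-1.2, 0, 0, 0, 0, 0], [-1.4, 0, 0, 0, 0, 0], [-1.5, 0, 0, 0, 0, 0], [-1.5, 0, 0, 0, 0, 0]]])

```text
clock: 19.15
eef_pos: [546.8, -34.0, 129.5]
tool_rot: [3.141, -0.001, -0.033]
force: [-2.0, 2.8, -0.2]
width: 14.8
gripper_force: 59.1
```

```bash
python3 - <<'E'
from h import *
im=save('wrist','w6'); b=save('side','side6'); a=save('scene','scene6'); print(im['state'],ctrl.read_state()['force'])
T=tool(im['state']); q=lambda x,y,z:proj(im,T[:3,:3]@np.array([x,y,z])+T[:3,3]).round(1)
print('proj post@seat z54',q(35,2.6,75),'z67',q(35,2.6,62),'throat',q(46,-4,75))
B=cv2.resize(b['pixels'][195:255,235:305],(350,300),interpolation=cv2.INTER_CUBIC)
A=cv2.resize(a['pixels'][190:250,250:320],(350,300),interpolation=cv2.INTER_CUBIC)
W=cv2.resize(im['pixels'][50:300,180:380],(440,550),interpolation=cv2.INTER_CUBIC)
c=np.zeros((600,800,3),np.uint8); c[:300,:350]=B;c[300:,:350]=A;c[:550,350:790]=W
cv2.imwrite('pics/c6.png',c[:,:,::-1])
E
```

```text
{'eef_pos': array([546.78246058, -33.96938007, 129.49992615]), 'tool_rot': array([ 3.14128023e+00, -1.10221948e-03, -3.34512156e-02])} [-2.17468327  2.51021453 -1.25693345]
proj post@seat z54 [285.3 206. ] z67 [286.  216.8] throat [269.5 180.8]
```

View pics/c6.png

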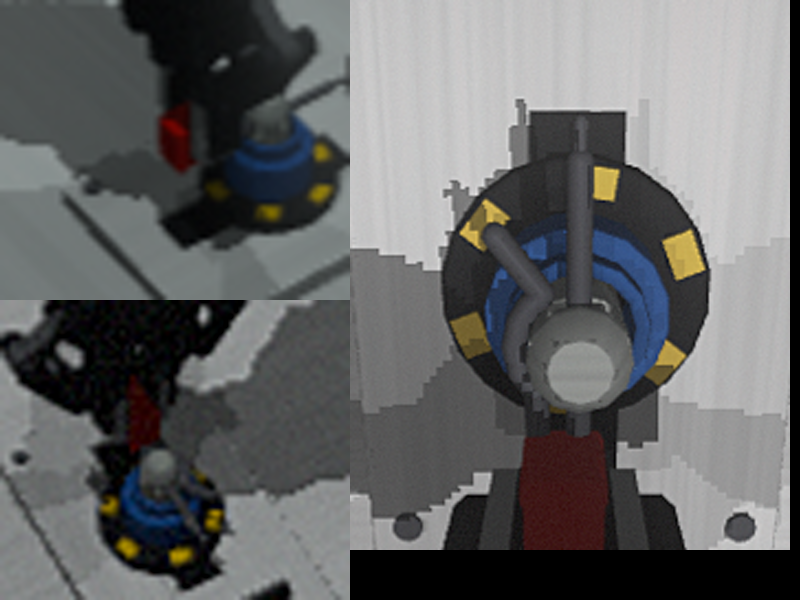

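The clip is home: the post top is at (580,370) against (583,367) predicted for the seat, and the sprung leg's throat is past the shank and hugging it. I'll centre, release and retreat.

Call:
send_rows(rows=[[[-0.2, -0.03, 0, 0, 0, 0], [-0.4, -0.06, 0, 0, 0, 0], [-0.45, -0.08, 0, 0, 0, 0], [-0.45, -0.08, 0, 0, 0, 0]]])

```text
clock: 19.7
eef_pos: [542.2, -33.4, 129.4]
tool_rot: [3.141, -0.001, -0.034]
force: [0.3, 0.7, -0.8]
width: 14.5
gripper_force: 59.1
```

Call:
send_rows(rows=[[[0, 0, 0, 0, 0, 0], [0, 0, 0, 0, 0, 0], [0, 0, 0, 0, 0, 0], [0, 0, 0, 0, 0, 0], [0, 0, 0, 0, 0, 0], [0, 0, -1, 0, 0, 0], [0, 0, -3, 0, 0, 0], [0, 0, -6, 0, 0, 0], [0, 0, -9, 0, 0, 0], [0, 0, -10, 0, 0, 0]]], grip=0)

```text
clock: 20.7
eef_pos: [543.2, -33.3, 232.5]
tool_rot: [3.141, -0.005, -0.034]
force: [0.6, -0.2, 0.6]
width: 85.2
gripper_force: 0.0
```

```bash
python3 - <<'E'
from h import *
s=ctrl.read_state(); print(s['eef_pos'],s['force'],s['width'])
b6,a6=load('side6'),load('scene6')
w=save('wrist','w7'); b=save('side','side7')
# red blob in wrist and side: grip position at top height 75.5
for n,i in(('w',w),('s',b)):
  p=i['pixels'].astype(int); m=((p[...,0]>60)&(p[...,1]<.45*p[...,0])&(p[...,2]<.45*p[...,0])).astype(np.uint8)
  k,l,st,c=cv2.connectedComponentsWithStats(m)
  for j in range(1,k):
    if st[j,4]>20: print(n,st[j],c[j].round(1),at(i,*c[j],70).round(1),at(i,*c[j],12).round(1))
print(proj(w,(541,-33,75.5)),proj(b,(541,-33,63)))
E
```

```text
[543.19123589 -33.27548859 232.50722836] [ 0.57709572 -0.19791307  0.64947144] 85.15896651768674
w [263 221  24  19 344] [273.6 230.3] [531.5 -29.7  70. ] [507.7 -28.4  12. ]
s [264 219  10  13  64] [268.5 223.8] [528.1 -38.5  70. ] [563.6  11.3  12. ]
s [429 304  28  16  89] [442.6 312.4] [ 631.5 -402.    70. ] [ 677.  -387.2   12. ]
s [323 333  16  26 290] [330.2 344.9] [ 436.8 -327.2   70. ] [ 463.5 -305.2   12. ]
[277.84317111 220.14902257] [271.89519109 222.2246012 ]
```

```bash
python3 - <<'E'
from h import *
w=load('w7'); p=w['pixels'].astype(int); m=((p[...,0]>25)&(p[...,0]>1.8*p[...,1])&(p[...,0]>1.8*p[...,2])).astype(np.uint8)
k,l,st,c=cv2.connectedComponentsWithStats(m)
print([ (s.tolist(),) for s in st[1:] if s[4]>30])
for z in(75.5,72): print(z,'expect front/back top edge',[proj(w,(541+d,-33.2-.033*d,z)).round(1) for d in(17,0,-17)])
print('post top expect',proj(w,(576,-36.8,67)),'tip',proj(w,(618,-38,54)))
g=cv2.cvtColor(w['pixels'],cv2.COLOR_RGB2GRAY); print(g[130:250:4,255:305:3])
E
```

```text
[([261, 185, 28, 31, 261],), ([262, 213, 28, 27, 454],), ([550, 255, 10, 19, 114],)]
75.5 expect front/back top edge [array([278.2, 195.9]), array([278.1, 220.1]), array([278.1, 243.3])]
72 expect front/back top edge [array([278.1, 194.4]), array([278.1, 218.3]), array([278.1, 241.2])]
post top expect [281.80178942 166.06972609] tip [281.48656958  99.36639292]
[[ 56  75  53  36  41  37  49  56  67  61  67  70  55  42  40  42  43]
 [ 92  60  73  56  68  56  45  50  67  60  66  68  65  72  68  37  45]
 [ 34  39  62  75  58  40  38  43  63  62  66  61  39  67  69  72  48]
 [ 40  58  50  58  73  58  50  42  66  67  48  49  67  72  56  69  74]
 [ 34  71  51  37  56  74  56  43  62  65  49  54  48  56  64  60  67]
 [ 45  48  50  55  64  61  49  70  75  75  72  75  59  29  51  62  70]
 [ 46  46  41  60  50  57  69  78  81  84  87  89  86  66  42  63  66]
 [ 36  45  46  69  33  67  77  97 131 131 132 107  86  86  29  65  66]
 [ 32  46  48  72  37  67  72 125 127 126 127 129 103  84  61  59  68]
 [112  39  38  64  35  69  88 120 120 119 122 123 102  87  59  63  63]
 [ 35  30  64  51  73  60  
[... 693 characters left out ...]
 43  45  36  59  45  39  40  39  29  27 143 136 148 147 144]
 [148 145  67  40  35  54  48  34  38  41  31  26 149 146 149 148 142]
 [144 142  89  46  42  42  42  39  40  35  36  33 147 146 151 144 142]
 [143 142  93  44  63  58  51  49  48  46  39  31 145 141 149 146 142]
 [142 144 109  64  65  66  64  67  63  62  37  45 144 143 146 146 141]
 [145 142 129  64  62  66  66  71  65  66  43 146 141 147 149 144 143]
 [135 133 142  64  63  64  69  63  67  67  61 136 135 134 135 134 135]
 [131 132 133  70  68  65  63  65  63  65 138 137 135 136 139 137 138]
 [134 134 134 132 135 134 131 133 137 137 132 134 135 132 134 131 132]
 [128 129 131 127 130 129 131 130 132 133 131 133 135 134 137 134 134]]
```

```bash
python3 -c "
from cell import ctrl
print(ctrl.finish_job())"
```

```text
the job is handed in; nothing more can be done
None
```

The nest sits flat on the plate and the small red clip is snapped home through the post; the gripper is open and clear, and the job is handed in at about 21 s (peak push about 12 N, post kept short of its stop).

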